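# Put the press weight back in its case and shut the lid

### The arm

A 6-joint arm with a two-finger parallel gripper is mounted at the origin on a cart in front of the work surface, level with it; the furniture and walls round the work are solid. World frame = base frame: x ahead of the robot, y to its left, z up, the work surface at z = 0. Lengths are in m, angles in degrees, forces in N, time in s.
With the tool pointing down it reaches from about 0.325 to 0.775 m from the base axis. Payload 5.5 kg.
Tool frame: the origin (TCP) lies at the centre of the arm's flange, where the gripper is bolted on; the fingertips stand 182 mm ahead of it and the grasp point (between the pads) lies 163 mm ahead of it; z points along the fingers, y is the direction in which the jaws open and shut (so a half turn about z gives the same grasp; the last joint's range is limited). The gripper opens to 88 mm and grips with 3 to 60 N. Pads are 20 mm wide; open, the fingers measure 115 mm over their backs; the gripper's body (75 mm by 178 mm) begins 61 mm behind the grasp point.
Start: joints at [-67.191, 5.22, 70.514, -0, 104.267, -3.249], TCP at [0.264, -0.539, 0.405] pointing down, gripper open.
Joint ranges: [-164.24, 164.24], [-49.07, 125.15], [9.68, 141.18], [-86.29, 266.29], [3.28, 154.24], [-151.56, 151.56]. Speed limits (degrees/s): [147.25, 147.25, 172.46, 180, 180, 180].

### API

Orientations are given as [roll, pitch, yaw] about the fixed x, y, z axes, in that order (R = Rz(yaw) Ry(pitch) Rx(roll)).
In Python, from station import r gives the robot as it stands. The module is installed in compiled form; this text tells all that it offers. Calls block until the motion is done:
- r.reach(position, orientation): joint-space move of the TCP to a pose.
- r.servo_line(position, rotation=None, speed=0.15): straight line of the TCP; rotation=None keeps the orientation; speed is the mean speed in m/s.
- r.move_joints(angles): joint-space move.
- r.let_go() and r.grab(squeeze=None): open the fingers fully, or close them until they stop; squeeze is the grip in N (None keeps the last).
- r.wait(seconds).
- r.inverse_kinematics(position, orientation): joint angles nearest the present ones, or None.
- r.sense(): the state.
- r.snapshot(name): name is "scene" or "top" or "wrist"; returns a dict with "frame" (480x640x3 uint8, red, green, blue), "fx", "fy", "cx", "cy" (pixels), "R" (3x3) and "t" (3): a world point X has camera coordinates R X + t. Camera axes: x right, y down, z forward; pixel columns grow to the right and rows downward; lengths in m; the calibration is good to about 2 mm. The wrist camera is an equidistant fisheye: a pixel r from the principal point sees the ray r / f radians off the axis. A picture is of the moment at which its call begins. There is no depth.
A pose or a line that the arm cannot do raises r.IKError and nothing moves.
- r.hand_in(): hands the job in, once; it reports no verdict.
The state is a dict: "clock": time; "joints": joint angles; "joint_vel": joint speeds; "joint_torque": joint torques, N m; "tcp_pos": TCP position; "orientation": TCP orientation; "contact_force": force on the tool from outside, world axes, zero at the start; "torque": the same for the moment, N m; "opening": finger opening in m.
Only numpy, scipy, OpenCV 4.12 (cv2) and the standard library are available. Lean on these libraries where they do the work, as an engineer would, in place of code of your own. Each camera call takes 0.05 s, during which the arm holds its last target.

### The job

Draw the leather-covered weight out of the rack by its projecting end, lay it flat on the bare counter and let go of it. Then take it again by its middle, lower it (do not drop it) into the free nest of the open wooden case so that it lies flat on the nest's floor and nothing stands above the rim, and swing the lid fully shut. Do not disturb the other weight in the case, the beeswax in the rack, the brass weight or the roll of tape.

Things in the scene. Friction and masses are not known exactly. Their poses are not given: they have to be found in the camera images.
- weight_mid (a point): centre (half-way up) of the weight to be stowed: brown leather-covered block, 44 wide (its x axis), 84 long (y), 32 high (z up) mm, 0.4 to 0.8 kg. Starts flat on the rack's base in one bay, long axis along the rack's x within 0.05 rad; its near end sticks 35 to 47 mm out of the roofed bay toward the robot, and only there can it be grasped at first, across the 44 mm
- weight: the same weight; origin at the centre of its underside, 16 mm below weight_mid
- rack_front (a point): on the counter (z = 0), middle of the front face of the house of the fixed wooden rack; x points into the bays (away from the robot), y left along the face. The counter before the base board (x < -45 mm) is free for putting the weight down
- rack: the rack: base board 5 mm thick, 136 mm wide (y), from 45 mm before to 75 mm behind rack_front; on it, from rack_front back, the house: roof top 49 mm above the counter, two bays 50 wide, 38 high, centred at y = +35 and -35 mm. Weight in one, beeswax in the other. Body origin: on the counter, 75 mm before rack_front
- beeswax_mid (a point): centre of a yellow cake of beeswax, 36 x 52 x 18 mm, in the rack's other bay, sticking out 20 to 32 mm; leave it alone
- case: fixed light wooden case, 150 (x) x 230 (y) x 52 mm high, walls and floor 6 mm, open on top; origin at the centre of its underside, x away from the robot, lid hinged on the far wall. Inside two equal nests, centred at x = -20, y = +54 and -54 mm, long axis along x. The middle of a nest's side is clear for 33 mm from the weight to the case's side wall
- free_nest (a point): centre of the floor of the free nest (left or right one), 6 mm above the counter, lined with thin grey felt; axes as the case's: x along the nest, away from the robot. Nest 98 (x) by 52 (y) mm between corner guides 26 mm high, 6 thick, which leave gaps 44 mm long at the middle of both long sides for the fingers: a weight goes in only when held across its width at its middle
- twin_mid (a point): centre of the other, equal leather-covered weight, lying in the other nest already; leave it there. A weight lying flat in its nest tops out 14 mm below the rim; one perched on a guide stands above the rim and keeps the lid from shutting
- case_hinge (a point): middle of the lid's hinge line, on the rim of the case's far wall, 52 mm above the counter; y along the hinge, x pointing away from the case, which lies toward -x
- case_lid (a joint): lid angle in rad: 0 shut, 1.57 upright, 1.95 leaned right back (away from the robot); starts at 1.6 to 1.85. Board 150 mm from hinge to front edge, 230 wide, 8 thick, inner face in the hinge plane; brass tab 30 wide sticks out 9 mm at mid front edge. Stiff hinge (0.2 N m) stays at any angle: push it right down, e.g. from behind with closed fingers; shut, its top is at z = 60 mm
- brass_weight: bystander: square brass weight with a knob, 50 x 50 x 42 mm, behind the work; origin at the centre of its underside
- tape: bystander: roll of masking tape lying flat, 88 mm across, 24 mm high, to the right; origin at the centre of its underside
Mind the look-alikes: they are no part of the job. What is shaped like the weight but purple is not meant.

How it is judged:
By the outcome, as a careful person would: the job done as asked, in the order asked, and still so for the second after the job is handed in, with the robot touching nothing.
It also fails if it takes over 72 s, if anything falls off the work surface, if the arm or the gripper's body presses on something with over 40 N, if the wrist force passes 120 N, or if a joint passes its speed limit or range.

## Working session

There is one attempt and no reset: what is moved stays moved. The work goes in short steps, each a Python script; the robot and the scene stay as the last script left them, time stands still between calls to the robot, and variables do not carry over. Pictures are saved under pics/ and viewed, and the job is handed in when it is done.

```bash
mkdir -p pics
python3 - <<'E'
from station import r
import cv2
print(r.sense())
for n in ("scene","top","wrist"):
    s=r.snapshot(n); cv2.imwrite(f"pics/{n}0.png",s["frame"][:,:,::-1]); print(n,s["fx"],s["cx"],s["cy"],s["R"],s["t"])
E
```

```text
{'clock': 0.0, 'joints': array([-6.71900711e+01,  5.26242609e+00,  7.05822249e+01, -1.56378319e-04,
        1.04265856e+02, -3.25024619e+00]), 'joint_vel': array([-0.03344751, -0.10998818, -0.05656257,  0.05729049, -0.00889666,
        0.07718932]), 'joint_torque': array([-1.68984810e-03, -4.46448183e+01, -4.06451225e+01,  6.96306699e-02,
        2.91707902e-02, -2.09880427e-04]), 'tcp_pos': array([ 0.26359311, -0.53905807,  0.40351026]), 'orientation': array([-1.79889662e+02, -6.11404718e-03,  2.60601308e+01]), 'contact_force': array([-1.41413281,  0.04635115, -0.73211803]), 'torque': array([ 0.03089653,  0.04848984, -0.03545091]), 'opening': 0.08801225706788006}
scene 527.850332357788 317.6110909072036 236.65871201193673 [[-0.70981852 -0.70437522  0.00363472]
 [-0.40913187  0.40808213 -0.8161373 ]
 [ 0.57338362 -0.58079645 -0.5778466 ]] [0.31537077 0.39160084 0.94497949]
top 479.08647970141453 315.23821948098316 235.89580946716072 [[-9.66446914e-02 -9.95318946e-01 -1.65960272e-05]
 [-9.73456322e-01  9.45253234e-02 -2.08441244e-01]
 [ 2.07467088e-01 -2.01285842e-02 -9.78034891e-01]] [-0.14139362  0.64678795  1.07257471]
wrist 371.64829954431775 313.3116192443189 240.78446122566476 [[ 0.43949467 -0.89824446 -0.00115263]
 [-0.86636792 -0.42423618  0.26349628]
 [-0.23717307 -0.11480661 -0.96465972]] [-0.59844828 -0.03096539  0.38967362]
```

View pics/top0.png

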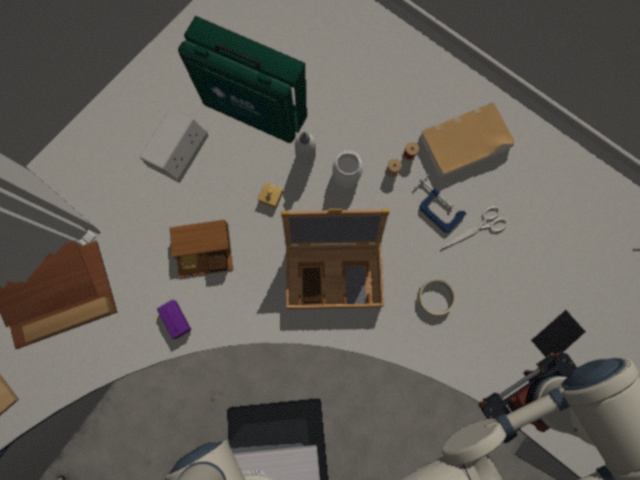

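View pics/scene0.png

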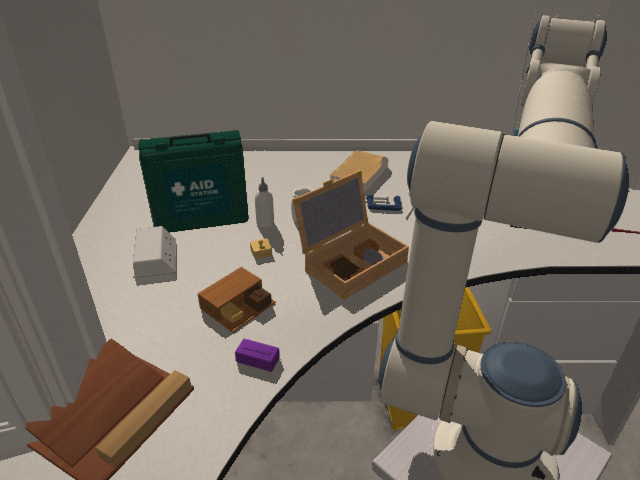

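View pics/wrist0.png

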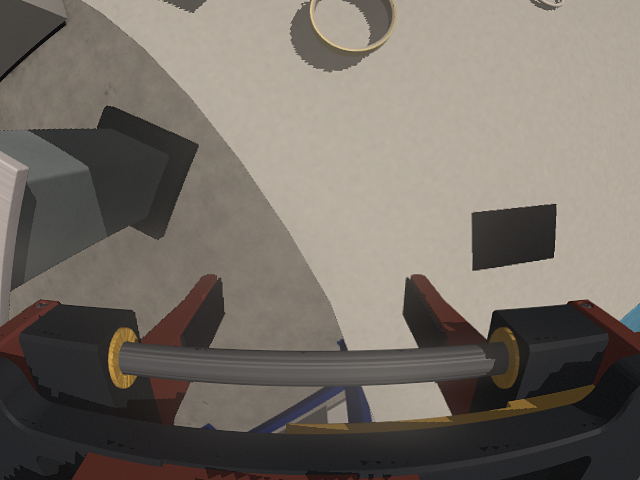

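The pixel positions in the top view:
- The rack is at about (201,248), with a yellow cake in the left bay at (190,262) and dark brown leather in the right bay at (215,260).
- The purple decoy is at (174,320).
- The case has a brown twin in its left nest at (312,283) and grey felt in its free right nest at (356,283).

Next I'll take an enlarged crop to confirm, plus corner measurements.

```bash
cat > h.py <<'E'
from station import r
import numpy as np, cv2
def P(s,u,v,z):
    d=s["R"].T@np.array([(u-s["cx"])/s["fx"],(v-s["cy"])/s["fy"],1.]); c=-s["R"].T@s["t"]
    return c+d*(z-c[2])/d[2]
def F(s,u,v,z):
    a=np.array([u-s["cx"],v-s["cy"]]); th=np.hypot(*a)/s["fx"]; a=a/np.hypot(*a)
    d=s["R"].T@np.array([*(a*np.sin(th)),np.cos(th)]); c=-s["R"].T@s["t"]
    return c+d*(z-c[2])/d[2]
def proj(s,X):
    c=s["R"]@np.asarray(X,float)+s["t"]; return np.array([c[0]/c[2]*s["fx"]+s["cx"],c[1]/c[2]*s["fy"]+s["cy"]])
def fproj(s,X):
    c=s["R"]@np.asarray(X,float)+s["t"]; th=np.arctan2(np.hypot(c[0],c[1]),c[2]); k=s["fx"]*th/np.hypot(c[0],c[1])
    return np.array([c[0]*k+s["cx"],c[1]*k+s["cy"]])
E
python3 - <<'E'
from h import *
s=r.snapshot("top"); f=s["frame"][:,:,::-1]
f=np.clip(f.astype(float)*1.5,0,255).astype(np.uint8)
cv2.imwrite("pics/c1.png",np.hstack([cv2.resize(f[210:345,150:250],None,fx=4,fy=4,interpolation=cv2.INTER_CUBIC)[:540],cv2.resize(f[195:330,280:390],None,fx=3.6,fy=4,interpolation=cv2.INTER_CUBIC)]))
for n,(u,v,z) in dict(rackL=(176,277,0.005),rackR=(233,271,.005),cFL=(286,307,.052),cFR=(383,305,.052),cBL=(286,248,.052),cBR=(382,245,.052),purple=(174,319,.03),brass=(269,196,.02),tape=(436,299,.024),lidtopL=(284,212,.19),lidR=(388,209,.19)).items(): print(n,P(s,u,v,z).round(3))
E
```

```text
rackL [0.573 0.148 0.005]
rackR [0.575 0.007 0.005]
cFL [ 0.471 -0.119  0.052]
cFR [ 0.453 -0.346  0.052]
cBL [ 0.611 -0.131  0.052]
cBR [ 0.596 -0.361  0.052]
purple [0.47  0.149 0.03 ]
brass [ 0.754 -0.098  0.02 ]
tape [ 0.457 -0.479  0.024]
lidtopL [ 0.663 -0.139  0.19 ]
lidR [ 0.648 -0.362  0.19 ]
```

View pics/c1.png

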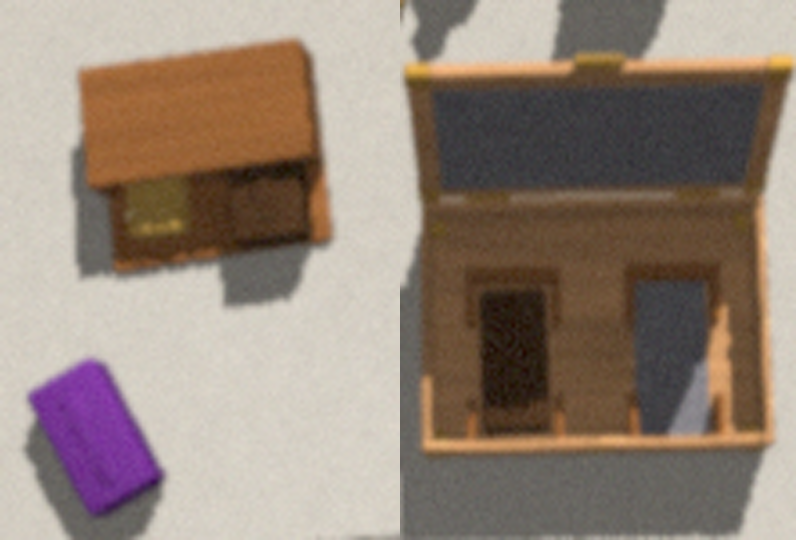

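The weight is the brown leather block in the rack's right bay at (215,260). It is brown, roofed over, and beside the yellow wax. The purple block at (174,320) is excluded by its colour, and the brown one at (312,283) is the twin in the case. The free nest is the case's right (-y) nest. Now a close look from the wrist camera.

Run:
```python
from h import *
r.reach([0.47,0.05,0.36],[180,0,0])
s=r.snapshot("wrist"); cv2.imwrite("pics/w1.png",s["frame"][:,:,::-1])
print(r.sense()["clock"],r.sense()["tcp_pos"], -s["R"].T@s["t"], s["R"][2])
```

```text
2.4833 [0.47017229 0.0494261  0.36005166] [0.54252069 0.05081591 0.33982754] [-2.63238580e-01 -3.39765422e-04 -9.64730706e-01]
```

View pics/w1.png

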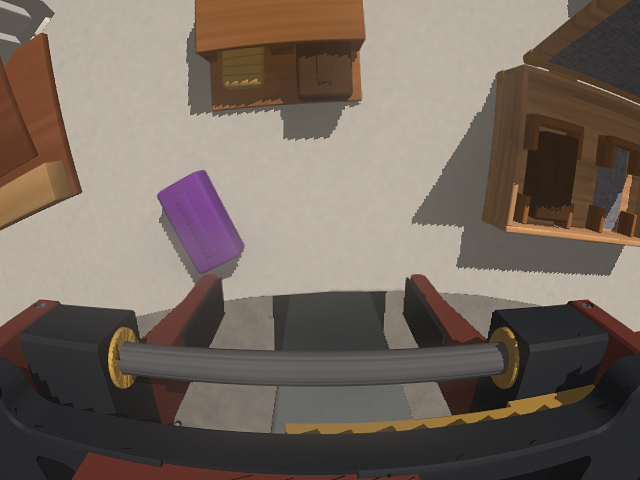

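The wrist view shows the weight at about (325,70), the wax at (243,66), and the decoy at (200,220). I'll move closer so that the rack is centred.

Run:
```python
from h import *
r.reach([0.585,0.06,0.34],[180,0,0])
s=r.snapshot("wrist"); f=s["frame"][:,:,::-1]
import pickle; pickle.dump(s,open("w2.pkl","wb"))
cv2.imwrite("pics/w2.png",cv2.resize(np.clip(f[100:310,180:480]*1.6,0,255).astype(np.uint8),None,fx=2.6,fy=2.6,interpolation=cv2.INTER_CUBIC))
```

```text
(no output)
```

View pics/w2.png

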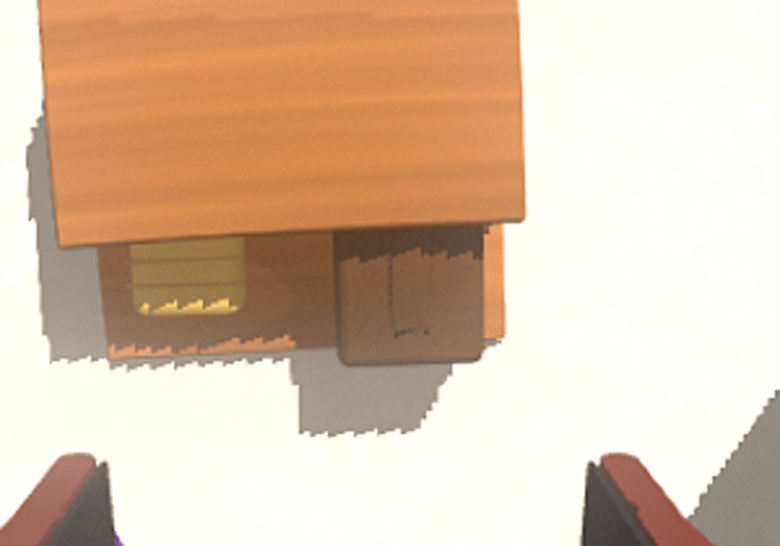

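In the crop, the weight's top face is bounded by front corners (338,360)/(482,357), with sides x≈335/484 at the roof. The wax front corners are (135,313)/(244,312). The roof edge runs (60,246)-(524,220).

Run:
```python
from h import *
import pickle
s=pickle.load(open("w2.pkl","rb"))
for n,(u,v,z) in dict(rfL=(60,246,.049),rfR=(524,220,.049),bL=(107,358,.005),bR=(505,340,.005),wFL=(338,362,.035),wFR=(483,360,.035),wBL=(334,234,.037),wBR=(484,228,.037),xFL=(133,313,.02),xFR=(245,313,.02),xBL=(130,242,.023),xBR=(245,240,.023)).items():
    print(n,F(s,u/2.6+180,v/2.6+100,z).round(4))
t=r.snapshot("top")
print(r.sense()["tcp_pos"])
```

```text
rfL [0.6195 0.1438 0.049 ]
rfR [0.6262 0.0106 0.049 ]
bL [0.5741 0.1429 0.005 ]
bR [0.5803 0.0074 0.005 ]
wFL [0.5808 0.0634 0.035 ]
wFR [0.5814 0.0191 0.035 ]
wBL [0.6202 0.0645 0.037 ]
wBR [0.6222 0.0203 0.037 ]
xFL [0.5931 0.1294 0.02  ]
xFR [0.5928 0.093  0.02  ]
xBL [0.6165 0.1286 0.023 ]
xBR [0.6166 0.0922 0.023 ]
[0.58448912 0.05968417 0.34065947]
```

The sizes check out: weight 44.3 mm wide, wax 36.4, protrusion about 42. The open left finger would sit over the wax (right edge y=0.0925). So I'll close above the wax top (z 0.023) with a light grip, slide down to a full grip, then squeeze and draw.

Run:
```python
from h import *
O=[180,0,1.8]
r.reach([0.602,0.0418,0.26],O)
r.servo_line([0.602,0.0418,0.2095],speed=.1)
print(r.sense()["tcp_pos"],r.sense()["contact_force"])
r.grab(3)
a=r.sense(); print(a["opening"],a["tcp_pos"],a["contact_force"])
s=r.snapshot("wrist"); cv2.imwrite("pics/w3.png",s["frame"][:,:,::-1])
```

```text
[0.60216965 0.04189926 0.21014053] [-0.00170466 -0.24765093  0.49052807]
0.0450137089097621 [0.60198826 0.04160881 0.20952811] [-0.38173084 -0.2130303  -0.22083697]
```

View pics/w3.png

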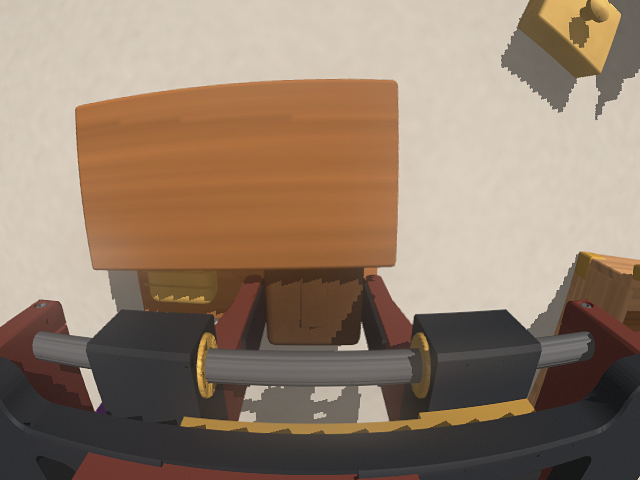

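The fingers hold the weight at (313,310), between the roof edge and its front end. The wax at (182,287) is untouched. The opening of 45 mm fits the 44 mm width. Now I'll slide down and grip.

Run:
```python
from h import *
r.servo_line([0.602,0.0418,0.1925],speed=.04)
a=r.sense(); print(a["tcp_pos"],a["contact_force"],a["opening"])
r.grab(55)
a=r.sense(); print(a["tcp_pos"],a["contact_force"],a["opening"])
d=np.array([-1,-.042,0])
p=np.array([0.602,0.0418,0.1928])
for k in (.01,.03,.056):
    r.servo_line(p+d*k,speed=.05); a=r.sense(); print(a["tcp_pos"],a["contact_force"],a["opening"])
s=r.snapshot("wrist"); cv2.imwrite("pics/w4.png",s["frame"][:,:,::-1]); print(a["clock"])
```

```text
[0.60204074 0.04172249 0.1919963 ] [ 1.58470818 -2.07542806 -1.00474507] 0.045080657772071486
[0.60187218 0.0418874  0.19195956] [ 1.78010408 -0.62986248 -0.79135265] 0.04444815953830328
[0.59117128 0.04158294 0.19214469] [-0.5242203   1.17107809 -3.34105475] 0.044818932065834136
[0.57185419 0.04052254 0.19294861] [ 0.02597122  0.0363428  -4.25758698] 0.0445297947457532
[0.54597038 0.03944747 0.19300975] [ 0.37946663  0.48302798 -3.74082652] 0.04509381605527447
7.3583
```

View pics/w4.png

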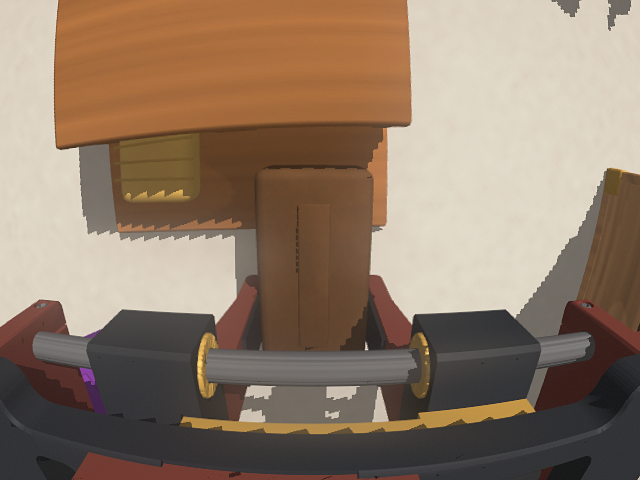

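The weight is fully out of the bay (far edge at row 168, past the roof edge at row 130) and the wax hasn't moved. Next I'll lift slightly, carry it clear of the base and set it down.

Run:
```python
from h import *
r.servo_line([0.545,0.0394,0.207],speed=.06)
print(r.sense()["contact_force"])
r.servo_line([0.475,0.025,0.207],speed=.1)
r.servo_line([0.475,0.025,0.190],speed=.06)
for z in (.1885,.1875,.1868):
    r.servo_line([0.475,0.025,z],speed=.02); a=r.sense(); print(a["tcp_pos"],a["contact_force"],a["opening"])
    if a["contact_force"][2]>3: break
r.let_go(); r.wait(.2)
r.servo_line([0.475,0.025,0.26],speed=.15)
r.servo_line([0.47,0.025,0.345],[180,0,0],speed=.3)
s=r.snapshot("wrist"); cv2.imwrite("pics/w5.png",s["frame"][:,:,::-1]); print(r.sense()["clock"])
import pickle; pickle.dump(s,open("w5.pkl","wb"))
```

```text
[ 0.95161474 -0.20061412 -4.22970961]
[0.47507761 0.02499731 0.18866978] [ 0.28570457  0.54914709 -3.40941947] 0.04422642467607416
[0.47500284 0.02499048 0.18756627] [ 0.6938759  -0.48971284 -3.40493014] 0.04491979207536392
[0.47509784 0.02501129 0.18696032] [ 0.6045812  -0.99567167 -3.59550114] 0.04416637278968119
11.9833
```

View pics/w5.png

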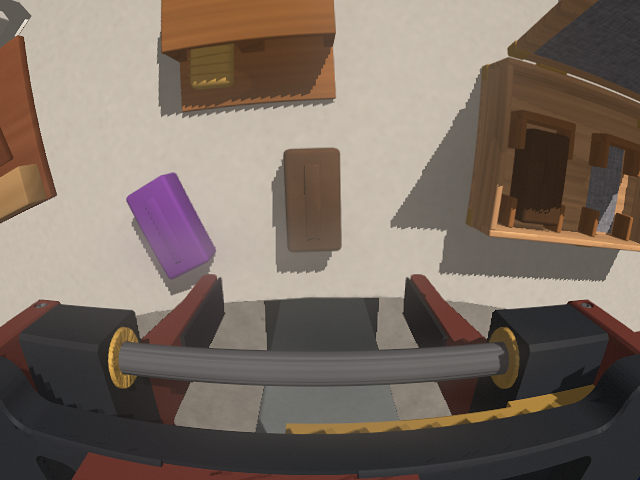

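The weight lies flat on bare counter at (313,200), clear of the base board and the decoy. I'll measure it, and take a wrist view of the case (moving there also gives a clear top view).

Run:
```python
from h import *
import pickle
s=pickle.load(open("w5.pkl","rb"))
h=cv2.cvtColor(s["frame"][:,:,::-1].copy(),cv2.COLOR_BGR2HSV)
roi=np.zeros((480,640),np.uint8); roi[135:265,265:360]=1
m=((h[:,:,0]<15)&(h[:,:,1]>85)).astype(np.uint8)*roi
c=max(cv2.findContours(m,0,2)[0],key=cv2.contourArea)
pts=np.array([F(s,u,v,.030)[:2] for u,v in c[:,0]],np.float32)
print(cv2.boundingRect(c)); R=cv2.minAreaRect(pts*1000); print(R)
r.reach([0.50,-0.235,0.40],[180,0,0])
s=r.snapshot("wrist"); f=s["frame"][:,:,::-1]
pickle.dump(s,open("w6.pkl","wb"))
cv2.imwrite("pics/w6.png",f)
cv2.imwrite("pics/w6c.png",cv2.resize(np.clip(f[60:300,160:480]*1.4,0,255).astype(np.uint8),None,fx=2.5,fy=2.5,interpolation=cv2.INTER_CUBIC))
```

```text
(285, 148, 55, 92)
((500.3619689941406, 27.04519271850586), (74.1144027709961, 42.753082275390625), 0.7574281096458435)
```

View pics/w6c.png

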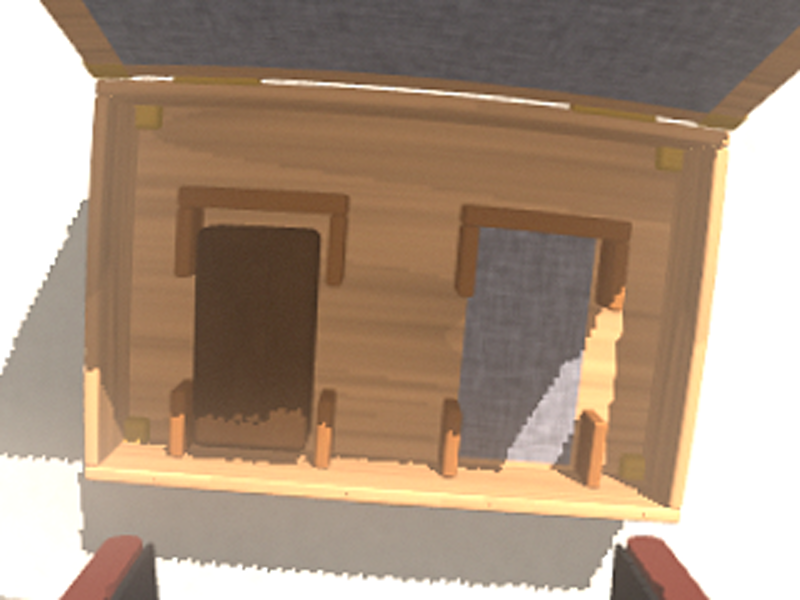

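The case is turned by about -5°. Rim corners in the crop are FL(87,475), FR(678,518), BR(727,135) and BL(98,82). The free nest with felt is on the right at (525,345), and the twin is on the left at (255,340).

Run:
```python
from h import *
import pickle
s=pickle.load(open("w6.pkl","rb")); w5=pickle.load(open("w5.pkl","rb")); t=r.snapshot("top")
g=lambda u,v,z:F(s,u/2.5+160,v/2.5+60,z)
C={}
for n,(u,v,z) in dict(FL=(85,478,.052),FR=(679,521,.052),BR=(727,135,.052),BL=(98,80,.052),
  gFarL=(460,207,.032),gFarR=(631,224,.032),gNL=(443,400,.032),gNR=(605,412,.032),feltTL=(480,227,.0065),feltBL=(458,463,.0065),feltBR=(578,468,.0065), twFL=(196,418,.036),twBL=(197,230,.038),twBR=(320,230,.038)).items():
    C[n]=g(u,v,z); print(n,C[n].round(4))
fl,fr,br,bl=[C[k][:2] for k in("FL","FR","BR","BL")]
print("len",[np.linalg.norm(a-b) for a,b in((fl,fr),(br,bl),(fl,bl),(fr,br))])
ax=(fl-fr)+(bl-br); yaw=np.arctan2(-ax[0],ax[1]); bx=(bl-fl)+(br-fr); print("yaw",np.degrees(yaw),np.degrees(np.arctan2(bx[1],bx[0])))
cen=(fl+fr+br+bl)/4; print("case",cen)
R=np.array([[np.cos(yaw),-np.sin(yaw)],[np.sin(yaw),np.cos(yaw)]])
nest=cen+R@[-.02,-.054]; print("nest",nest,"hinge",cen+R@[.075,0])
print({k:(R.T@(C[k][:2]-cen)).round(4) for k in C})
for u,v in((284,149),(340,148),(342,250),(288,252)): print("w",F(w5,u,v,.031).round(4))
# top view check
f=np.clip(t["frame"][:,:,::-1]*1.5,0,255).astype(np.uint8)
cv2.imwrite("pics/t2.png",cv2.resize(f[195:335,150:390],None,fx=3.3,fy=3.3,interpolation=cv2.INTER_CUBIC))
print([proj(t,[*(cen+R@q),.052]) for q in([-.075,.115],[-.075,-.115])])
print(r.sense()["clock"])
```

```text
FL [ 0.4724 -0.1188  0.052 ]
FR [ 0.4554 -0.3467  0.052 ]
BR [ 0.6019 -0.3566  0.052 ]
BL [ 0.6202 -0.1306  0.052 ]
gFarL [ 0.5713 -0.2607  0.032 ]
gFarR [ 0.5669 -0.326   0.032 ]
gNL [ 0.498  -0.2552  0.032 ]
gNR [ 0.4937 -0.3188  0.032 ]
feltTL [ 0.5633 -0.2708  0.0065]
feltBL [ 0.4657 -0.2636  0.0065]
feltBR [ 0.4635 -0.3149  0.0065]
twFL [ 0.4919 -0.1605  0.036 ]
twBL [ 0.5637 -0.1638  0.038 ]
twBR [ 0.5628 -0.2093  0.038 ]
len [np.float64(0.22847371154850143), np.float64(0.22670794536682423), np.float64(0.14821062731523185), np.float64(0.14685527223821376)]
yaw -4.455344420949015 -4.234948056358014
case [ 0.53747379 -0.23818527]
nest [ 0.5133394  -0.29046845] hinge [ 0.61224716 -0.24401143]
{'FL': array([-0.0741,  0.114 ]), 'FR': array([-0.0734, -0.1145]), 'BR': array([ 0.0734, -0.1131]), 'BL': array([0.0741, 0.1136]), 'gFarL': array([ 0.0355, -0.0198]), 'gFarR': array([ 0.0361, -0.0852]), 'gNL': array([-0.038, -0.02 ]), 'gNR': array([-0.0374, -0.0838]), 'feltTL': array([ 0.0283, -0.0305]), 'feltBL': array([-0.0696, -0.0309]), 'feltBR': array([-0.0678, -0.0822]), 'twFL': array([-0.0515,  0.0739]), 'twBL': array([0.0204, 0.0762]), 'twBR': array([0.023 , 0.0307])}
w [0.5369 0.0493 0.031 ]
w [0.5377 0.0054 0.031 ]
w [0.4544 0.0026 0.031 ]
w [0.4527 0.0472 0.031 ]
[array([285.42391442, 306.65603929]), array([383.5649522 , 304.77154292])]
13.125
```

View pics/t2.png

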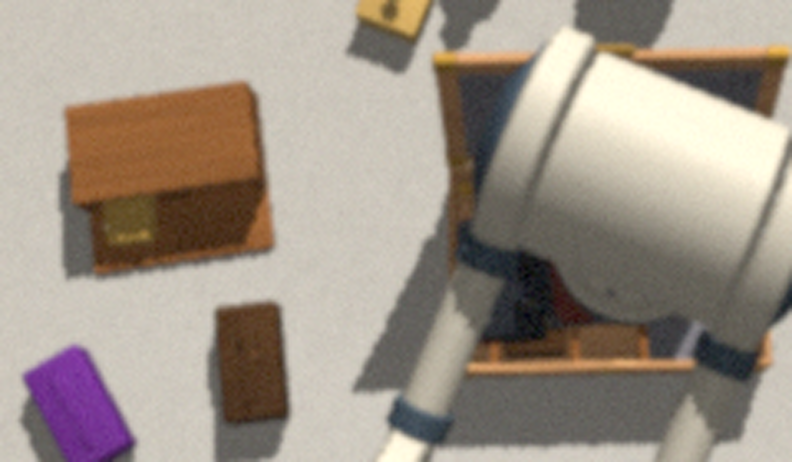

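The measured rim fits the 150×230 case, and reprojecting it into the top view agrees to about 1 px. The nest centre is (0.513,-0.290) with yaw -4.4°. The weight is at (0.4955,0.026), yaw 1.6°, and measures 84×44. A full opening needs 35.5 mm outside the weight, but only 33 mm is free. So inside the nest I'll first shift the weight gently toward the inner guide. I'm also flipping the tool half a turn so the camera stays away from the lid.

Run:
```python
from h import *
for y in (181.6,-178.4):
    print(y,r.inverse_kinematics([.4955,.026,.28],[180,0,y]),r.inverse_kinematics([.513,-.29,.28],[180,0,y-6]))
r.reach([.4955,.026,.28],[180,0,181.6])
r.servo_line([.4955,.026,.187],speed=.15)
a=r.sense(); print(a["tcp_pos"],a["contact_force"],a["orientation"])
r.grab(50)
a=r.sense(); print(a["opening"],a["contact_force"])
r.servo_line([.4955,.026,.30],speed=.15)
a=r.sense(); print(a["opening"],a["contact_force"],a["torque"],a["clock"])
s=r.snapshot("wrist"); cv2.imwrite("pics/w7.png",s["frame"][:,:,::-1])
s=r.snapshot("scene"); cv2.imwrite("pics/s7.png",s["frame"][:,:,::-1])
```

```text
181.6 [ -0.92549044 -10.30439068  98.21225038   0.          92.0921403
 -92.52549044] [ -32.78714476    4.20983425   84.20882603    0.           91.58133973
 -118.38714476]
-178.4 [ -0.92549044 -10.30439068  98.21225038   0.          92.0921403
 -92.52549044] [ -32.78714476    4.20983425   84.20882603    0.           91.58133973
 -118.38714476]
[0.49584826 0.02592563 0.18788672] [ 1.113751   -0.49161897  0.45518145] [-1.79997198e+02  6.87799782e-02 -1.78410409e+02]
0.0447343182889684 [-0.66190179 -0.65325003  0.72593943]
0.045058897720536895 [-0.39259992  0.61749276 -4.25848261] [ 0.05087698 -0.12352878 -0.03273252] 17.8083
```

View pics/w7.png

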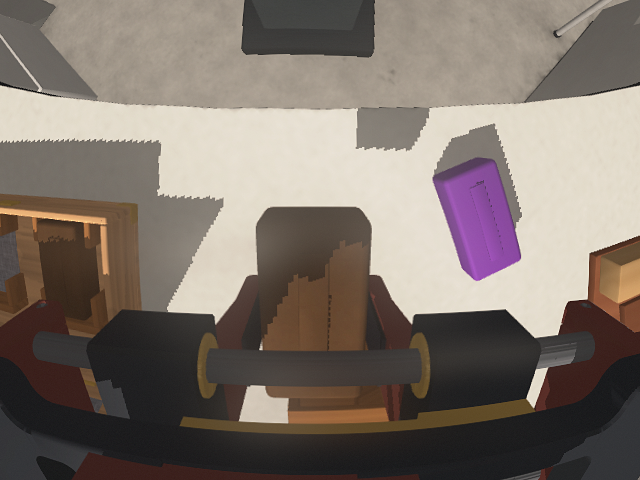

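View pics/s7.png

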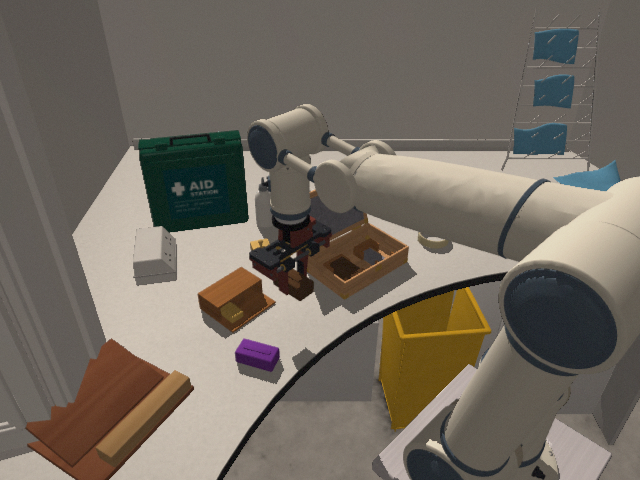

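The weight hangs level, held across its middle between the fingers. Its near end is at row 208. I'll check its centring and then carry it over the nest.

Run:
```python
from h import *
s=r.snapshot("wrist")
for u,v in ((258,212),(371,212),(315,207)): print(F(s,u,v,.143).round(4))
for u,v in ((262,395),): print(F(s,u,v,.143).round(4))
n=np.array([.5133,-.2905])
r.servo_line([*n,.30],[180,0,175.6],speed=.25)
r.servo_line([*n,.235],speed=.15)
s=r.snapshot("wrist"); cv2.imwrite("pics/w8.png",s["frame"][:,:,::-1])
s=r.snapshot("scene"); cv2.imwrite("pics/s8.png",cv2.resize(s["frame"][150:310,280:440,::-1],None,fx=3.6,fy=3.6,interpolation=cv2.INTER_CUBIC))
a=r.sense(); print(a["tcp_pos"],a["orientation"],a["contact_force"],a["torque"])
```

```text
[0.4495 0.0055 0.143 ]
[0.4483 0.0476 0.143 ]
[0.4471 0.0267 0.143 ]
[0.5338 0.005  0.143 ]
[ 0.51378039 -0.2905464   0.23694197] [-1.79919222e+02  1.49528788e-01  1.75620614e+02] [ 0.64707565 -0.35214447 -4.13389482] [ 0.04504797 -0.13628355  0.00944504]
```

View pics/w8.png

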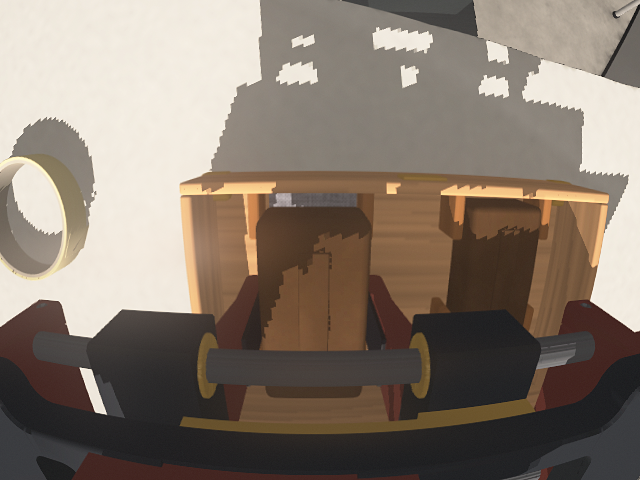

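View pics/s8.png

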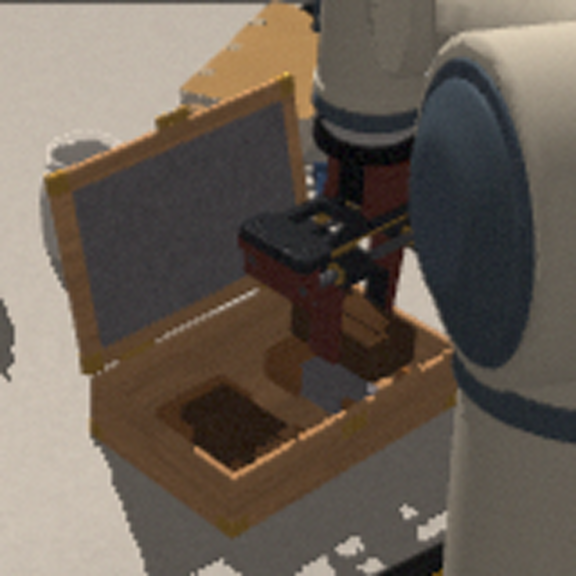

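The weight's near end is about 4 mm nearer the robot than a centred grasp would give, so I'll shift the target +4 mm along x. Laterally it is centred between the near guides (inner edges at about 272/358, weight centre at about 314). I'll lower it with force checks.

Run:
```python
from h import *
n=np.array([.5173,-.2908])
r.servo_line([*n,.228],speed=.1)
f0=r.sense()["contact_force"]; print(f0)
for z in (.222,.217,.212,.207,.202):
    r.servo_line([*n,z],speed=.04); a=r.sense(); d=a["contact_force"]-f0; print(z,a["tcp_pos"].round(4),d.round(1))
    if np.linalg.norm(d)>8: print("contact"); break
print(a["clock"])
```

```text
[ 0.00986286  0.82998654 -4.39365939]
0.222 [ 0.5171 -0.2907  0.2214] [-0.6 -1.4 -0.1]
0.217 [ 0.5172 -0.2907  0.2165] [-1.  -0.7 -0.6]
0.212 [ 0.5172 -0.2907  0.2115] [-0.3 -1.2 -0.2]
0.207 [ 0.5172 -0.2907  0.2065] [-0.5 -0.5  0.2]
0.202 [ 0.5172 -0.2907  0.2014] [ 0.5 -0.8  0.2]
21.7083
```

It's inside the guides without contact. Now I'll shift toward the inner guide until touch.

Run:
```python
from h import *
n=np.array([.5173,-.2908]); d=np.array([.077,.997])
f0=r.sense()["contact_force"]
for k in np.arange(.001,.0071,.001):
    p=n+d*k
    r.servo_line([*p,.202],speed=.02); r.wait(.05); a=r.sense(); e=a["contact_force"]-f0; print(round(k,4),a["tcp_pos"].round(4),e.round(1))
    if e[1]<-5: break
s=r.snapshot("wrist"); cv2.imwrite("pics/w9.png",s["frame"][:,:,::-1])
print(a["clock"])
```

```text
0.001 [ 0.5174 -0.2898  0.2022] [-1.7 -0.6 -0.6]
0.002 [ 0.5175 -0.2888  0.202 ] [-0.2  0.8 -0.3]
0.003 [ 0.5175 -0.2882  0.2021] [-1.6 -3.6 -2.3]
0.004 [ 0.5175 -0.2878  0.2021] [-0.  -6.5 -2.7]
22.9083
```

View pics/w9.png

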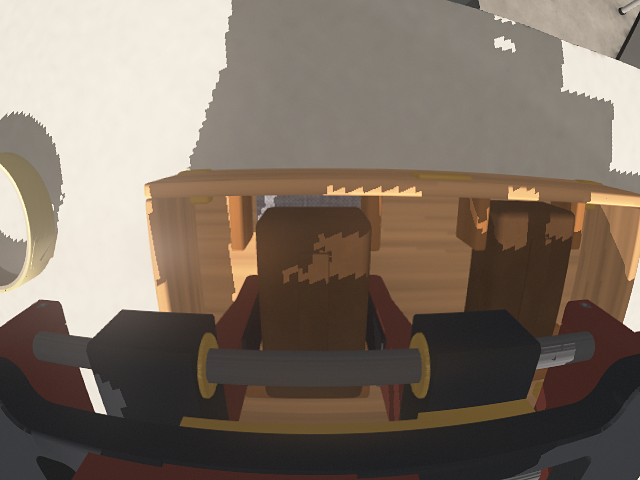

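The weight touched the inner guide (image right) after about 2.5 mm. I'll back off slightly and lower to the floor.

Run:
```python
from h import *
n=np.array([.5173,-.2908]); d=np.array([.077,.997])
p=n+d*.0023
r.servo_line([*p,.202],speed=.02); f0=r.sense()["contact_force"]
for z in (.199,.197,.196,.195,.194,.193,.192,.191):
    r.servo_line([*p,z],speed=.03); r.wait(.05); a=r.sense(); e=a["contact_force"]-f0; print(z,a["tcp_pos"].round(4),e.round(1))
    if e[2]>4: break
r.grab(6); r.wait(.1); a=r.sense(); print(a["contact_force"],a["opening"],a["clock"])
s=r.snapshot("wrist"); cv2.imwrite("pics/w10.png",s["frame"][:,:,::-1])
```

```text
0.199 [ 0.5175 -0.2884  0.1987] [-0.1  0.2 -1.5]
0.197 [ 0.5174 -0.2884  0.1968] [-0.   0.6 -0.2]
0.196 [ 0.5174 -0.2884  0.1959] [ 0.8  1.1 -0.7]
0.195 [ 0.5175 -0.2884  0.1949] [0.4 0.7 0.5]
0.194 [ 0.5174 -0.2885  0.1939] [-0.3  0.5 -0. ]
0.193 [ 0.5176 -0.2886  0.1932] [0.5 0.7 0.9]
0.192 [ 0.5175 -0.2886  0.1931] [-4.5  3.1 11. ]
[-3.726329    2.59185157  6.58648041] 0.04491447627764062 25.625
```

View pics/w10.png

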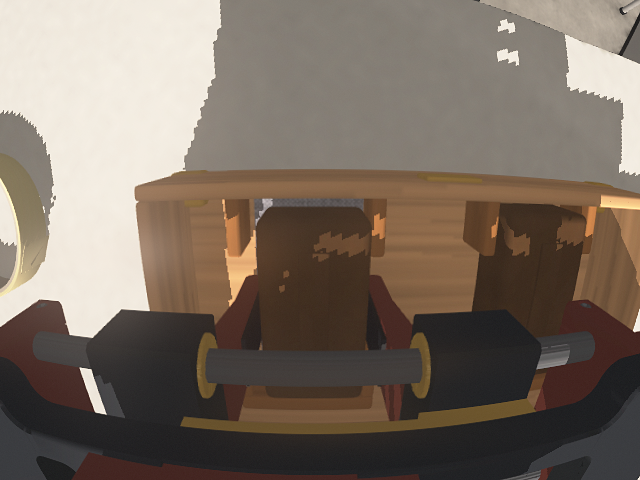

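The weight met the floor at TCP z 0.193 (expected about 0.1935), seated between the guides. I'll let go and rise.

Run:
```python
from h import *
p=np.array([.5173,-.2908])+np.array([.077,.997])*.0023
r.servo_line([*p,.1935],speed=.02)
r.let_go(); a=r.sense(); print(a["contact_force"],a["opening"],a["tcp_pos"])
r.servo_line([*p,.27],speed=.1)
r.servo_line([.50,-.24,.36],speed=.3)
r.reach([.50,-.235,.40],[180,0,0])
s=r.snapshot("wrist"); f=s["frame"][:,:,::-1]
cv2.imwrite("pics/w11.png",cv2.resize(np.clip(f[60:300,160:480]*1.4,0,255).astype(np.uint8),None,fx=2.5,fy=2.5,interpolation=cv2.INTER_CUBIC))
cv2.imwrite("pics/w11f.png",f)
s=r.snapshot("scene"); cv2.imwrite("pics/s11.png",s["frame"][:,:,::-1])
print(r.sense()["clock"],r.sense()["joints"])
```

```text
[ 0.03535026  0.03072084 -0.60453288] 0.08778431204038188 [ 0.51747789 -0.28849509  0.19349726]
30.8417 [-2.87031822e+01 -2.17206695e+00  7.85166715e+01  3.75673865e-03
  1.03667091e+02  6.12834073e+01]
```

View pics/w11.png

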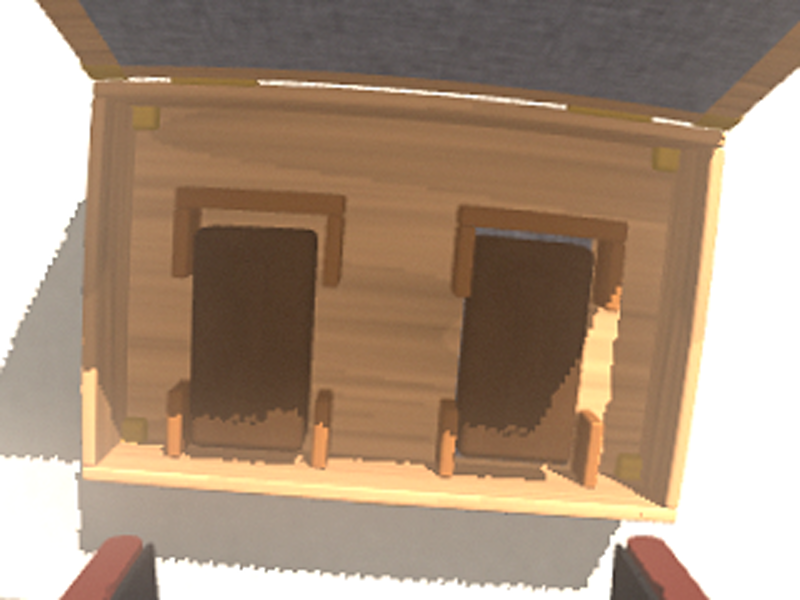

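View pics/s11.png

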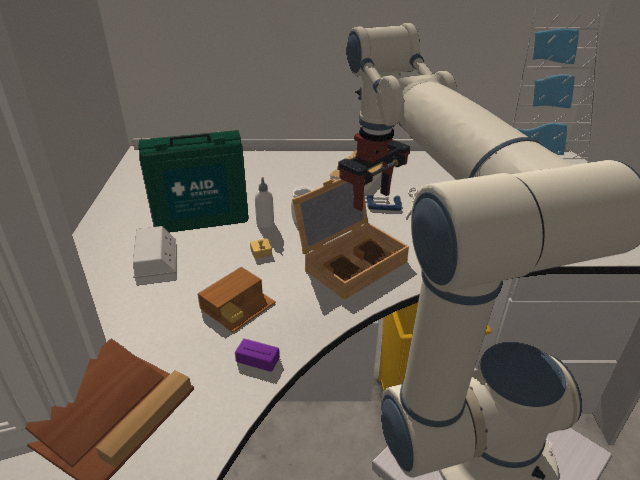

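Both weights lie flat in their nests and nothing stands above the rim. Wax, brass, tape and twin look unmoved. Next I'll locate the lid's angle and the mug behind it before swinging the lid.

Run:
```python
from h import *
t=r.snapshot("top"); f=np.clip(t["frame"][:,:,::-1]*1.5,0,255).astype(np.uint8)
cv2.imwrite("pics/t12.png",cv2.resize(f[130:290,250:450],None,fx=3.6,fy=3.6,interpolation=cv2.INTER_CUBIC))
from scipy.optimize import brentq
s=t
H=np.array([.6122,-.244]); yaw=np.radians(-4.35); X=np.array([np.cos(yaw),np.sin(yaw)]);Y=np.array([-X[1],X[0]])
for a in (1.6,1.65,1.7,1.75,1.8,1.85):
    print(a,[proj(t,[*(H+X*(-.15*np.cos(a))+Y*y),.052+.15*np.sin(a)]).round(1) for y in(.115,0,-.115)])
for z in (0,.08,.1): print("mug front/centre",P(t,347,187,0).round(3),P(t,348,163,z).round(3))
for x,z in((.72,.42),(.71,.345),(.70,.33)): print(r.inverse_kinematics([x,-.25,z],[180,0,-4.4]))
```

```text
1.6 [array([280.6, 228.2]), array([335.3, 227.1]), array([389.9, 225.9])]
1.65 [array([280.6, 224.7]), array([335.2, 223.6]), array([389.7, 222.5])]
1.7 [array([280.6, 221.4]), array([335.1, 220.3]), array([389.4, 219.2])]
1.75 [array([280.6, 218.1]), array([334.9, 217. ]), array([389.2, 215.9])]
1.8 [array([280.7, 214.9]), array([334.8, 213.9]), array([388.9, 212.8])]
1.85 [array([280.7, 211.9]), array([334.7, 210.8]), array([388.6, 209.7])]
mug front/centre [ 0.765 -0.299  0.   ] [ 0.83  -0.309  0.   ]
mug front/centre [ 0.765 -0.299  0.   ] [ 0.8  -0.3   0.08]
mug front/centre [ 0.765 -0.299  0.   ] [ 0.793 -0.298  0.1  ]
[-2.17049272e+01  3.38541681e+01  3.40070756e+01 -2.54444375e-14
  1.12138756e+02  7.26950728e+01]
[-2.19866873e+01  2.99534934e+01  4.69358419e+01 -2.54444375e-14
  1.03110665e+02  7.24133127e+01]
[-2.22755481e+01  2.81526294e+01  5.08294027e+01 -2.54444375e-14
  1.01017968e+02  7.21244519e+01]
```

View pics/t12.png

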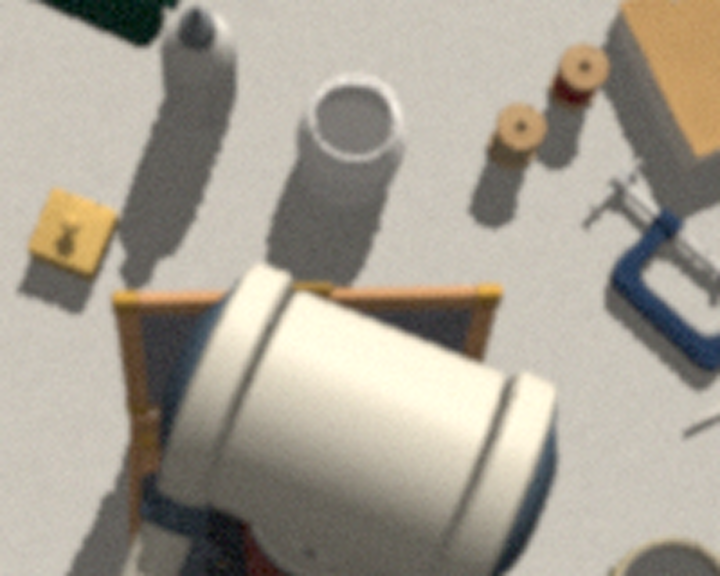

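The lid is at about 1.83 rad (edge at row 212, tip near x≈0.66, z≈0.197). The mug front is at x≈0.765, so there's room for closed fingers at x≈0.70. I'll pass over the lid, descend behind it and swing it along an arc.

```bash
cat > lid.py <<'E'
from h import *
H=np.array([.6122,-.244]); yaw=np.radians(-4.35); X=np.array([np.cos(yaw),np.sin(yaw)])
def tcp(a,rho=.125,off=.018):
    xi=-rho*np.cos(a)+off*np.sin(a); z=.052+rho*np.sin(a)+off*np.cos(a)
    p=H+X*xi; return [p[0],p[1],z-.010+.182]
E
python3 - <<'E'
from lid import *
r.grab(5)
r.servo_line([.50,-.235,.44],[180,0,-4.4],speed=.3)
p=H+X*.088
r.servo_line([*p,.44],speed=.3)
print(tcp(1.85),tcp(1.5),tcp(0))
r.servo_line([*p,tcp(1.7)[2]],speed=.15)
a=r.sense(); print(a["tcp_pos"],a["contact_force"],a["clock"])
t=r.snapshot("scene"); cv2.imwrite("pics/s13.png",cv2.resize(t["frame"][100:310,240:480,::-1],None,fx=2.8,fy=2.8))
E
```

```text
[np.float64(0.6638026544520739), np.float64(-0.24792531246444083), np.float64(0.3391987759290712)] [np.float64(0.621286508629474), np.float64(-0.24469119284579924), np.float64(0.34996014295552547)] [np.float64(0.487560084681139), np.float64(-0.23451888670528825), np.float64(0.242)]
[ 0.69959625 -0.25072833  0.34769168] [ 0.29369806 -0.22288607  1.17047221] 34.2
```

View pics/s13.png

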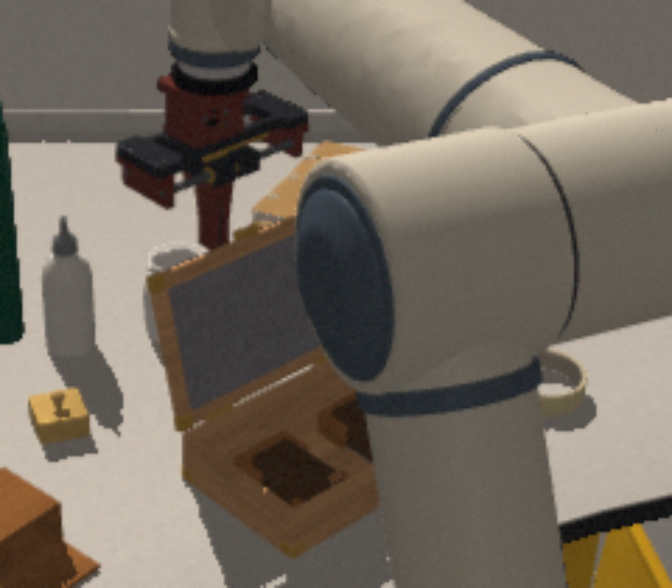

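The closed fingers are behind the lid at (213,240) with about 30 mm of overlap, clear of the mug. Swinging now.

Run:
```python
from lid import *
f0=r.sense()["contact_force"]
for i,a in enumerate(np.arange(1.6,0.099,-.1)):
    r.servo_line(tcp(a),speed=.12)
    s=r.sense(); d=s["contact_force"]-f0
    print(round(a,2),d.round(1),np.round(s["tcp_pos"]-tcp(a),4))
    if np.linalg.norm(d)>25: print("STOP"); break
t=r.snapshot("top"); cv2.imwrite("pics/t14.png",t["frame"][:,:,::-1]); print(s["clock"])
```

```text
1.6 [-0.3  0.1 -0.1] [ 0.0002 -0.0001  0.0006]
1.5 [-0.4 -0.6  0.7] [ 0.0003 -0.0001 -0.    ]
1.4 [ 0.6 -0.9  0.3] [ 0.0002 -0.0001  0.    ]
1.3 [ 0.8 -0.1 -0.9] [ 0.0001 -0.      0.    ]
1.2 [-0.4 -0.3 -0. ] [ 0.0001 -0.      0.    ]
1.1 [ 1.3 -0.5 -0.4] [ 0.0001 -0.     -0.    ]
1.0 [ 0.  -0.8 -0.6] [ 0.0001 -0.     -0.    ]
0.9 [ 0.6 -0.9  0.8] [ 0.0001 -0.      0.    ]
0.8 [ 1.3 -0.4 -0.6] [ 0.0001 -0.     -0.0001]
0.7 [0.  0.5 0.2] [ 0.0001 -0.     -0.0001]
0.6 [ 0.7 -0.2  1.2] [ 0.0001  0.     -0.0001]
0.5 [1.1 0.4 0.5] [ 0.      0.     -0.0002]
0.4 [ 0.9 -0.3  0.4] [ 0.      0.     -0.0002]
0.3 [-0.  -0.6  0.5] [-0.      0.     -0.0002]
0.2 [ 0.8 -0.2 -0.2] [-0.0001  0.0001 -0.0004]
0.1 [ 0.6 -0.7  0.3] [-0.0001  0.0001 -0.0005]
38.825
```

View pics/t14.png

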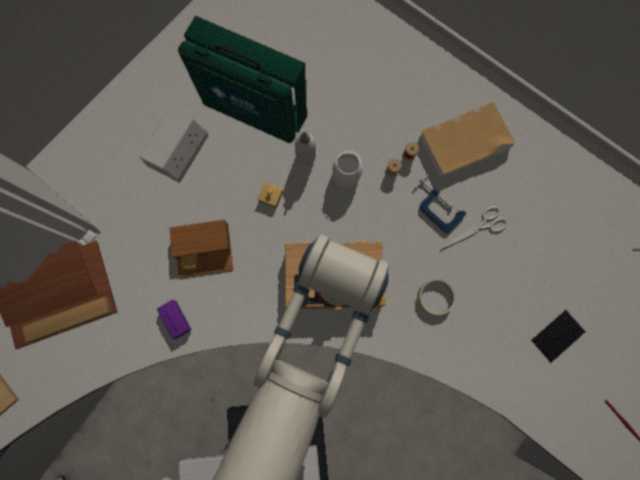

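The lid has come down, with its board over the case at (335,275). I'll press it fully shut and check the final force.

Run:
```python
from lid import *
f0=r.sense()["contact_force"]
p=tcp(0)
for z in (.247,.244,.242,.241,.240,.239,.238,.237,.236):
    r.servo_line([p[0],p[1],z],speed=.05); r.wait(.05)
    s=r.sense(); d=s["contact_force"]-f0; print(z,s["tcp_pos"][2].round(4),d.round(1))
    if d[2]>12: break
r.servo_line([p[0],p[1],.30],speed=.15)
r.servo_line([.40,-.05,.40],speed=.35)
a=r.sense(); print(a["clock"])
t=r.snapshot("top"); f=t["frame"][:,:,::-1]
cv2.imwrite("pics/t15.png",cv2.resize(np.clip(f[180:340,150:460]*1.5,0,255).astype(np.uint8),None,fx=2.5,fy=2.5,interpolation=cv2.INTER_CUBIC))
s=r.snapshot("scene"); cv2.imwrite("pics/s15.png",cv2.resize(s["frame"][130:370,180:450,::-1],None,fx=2.5,fy=2.5,interpolation=cv2.INTER_CUBIC))
X2=X; Y2=np.array([-X[1],X[0]])
for n,sn in(("top",t),("scene",s)): print(n,[proj(sn,[*(H-X*.15+Y2*y),z]).round(1) for y in(.115,-.115) for z in (.052,.060)])
```

```text
0.247 0.2469 [-0.7 -0.7  0.4]
0.244 0.2439 [ 0.8 -0.9 -0. ]
0.242 0.2428 [-0.5  0.3  6.4]
0.241 0.2427 [-3.6  0.9 10. ]
0.24 0.2426 [-4.4  3.1 13.8]
41.7833
top [array([285.5, 306.8]), array([285.3, 306.5]), array([383.7, 304.7]), array([384.2, 304.5])]
scene [array([344.6, 282.2]), array([344.7, 279.6]), array([408.8, 245. ]), array([409.2, 242.5])]
```

View pics/t15.png

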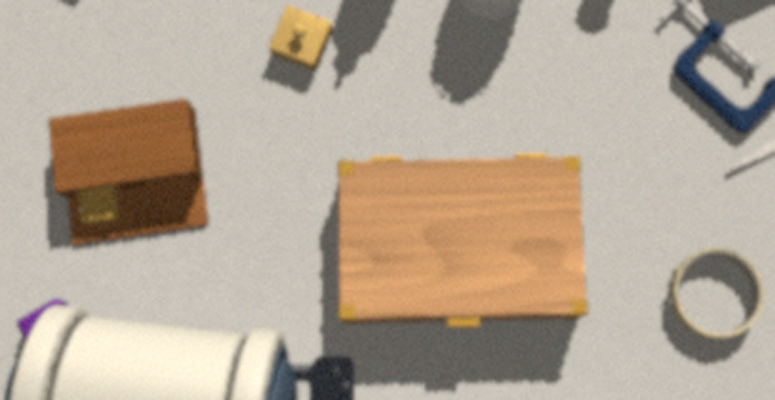

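View pics/s15.png

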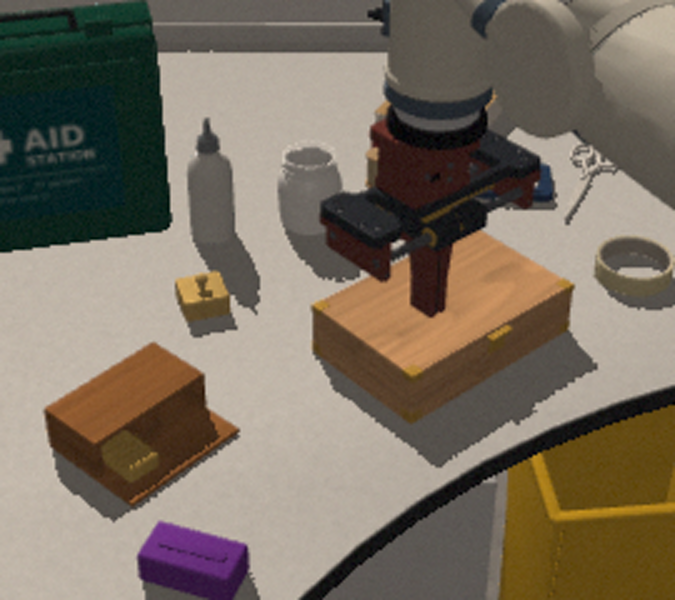

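The lid's front-left top corner is at (413,374) in the scene crop, against (412,374) predicted for fully shut. No gap shows along the front edge, and wax, brass and tape are in place. The arm is clear, so I'm handing in.

Run:
```python
from station import r
r.wait(.3); a=r.sense(); print(a["clock"],a["contact_force"]); print(r.hand_in())
```

```text
42.1833 [-0.68457364  0.34892223  0.4604942 ]
the job is handed in; nothing more can be done
None
```

The job is done and handed in at 42 s of the 72 s allowed. I drew the leather weight out of the rack by its projecting end, laid it flat on the bare counter and let go. Then I took it by its middle, lowered it into the free right-hand nest and swung the lid shut.

**Weight in its nest:** It went between the guides without contact and met the floor at the expected height. The picture after release shows it flat beside the twin, with nothing above the rim.

**Lid:** It stopped firmly under 14 N with the fingertips at z = 60.6 mm, against 60 mm for shut. Its front corner is within 1 px of the position predicted for a shut lid.

**Other things:** The wax, brass weight and tape look unmoved in the last pictures. The twin looked unmoved just before the lid closed.

**Checks that disagreed:**
- **Grip off centre:** The middle grip was about 4 mm off along the weight, so I shifted the target to match.
- **Nest position:** The inner guide was touched about 1.5 mm sooner than my measured nest centre predicted. That is within the fit.

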